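# Dim the display light and hover the cloche over its base

## Task

Turn the display light's dimmer fully off, anticlockwise to its end stop; then pick up the glass cloche by its knob, carry it upright over the ornaments in between, and bring it down over the figurine until its rim is about 2 cm above the wooden base, level and centred on the round seat. Finish holding it still right there, without it ever touching the base or the figurine, so that I can check the fit: do not set it down or let go. Leave the other things on the shelf where they are.

Things in the scene. Friction and masses are not known exactly. Their poses are not given: they have to be found in the camera images.
- cloche_knob (a point): middle of the cylindrical wooden knob (28 mm in diameter, 36 mm high, nothing round it) on top of the loose glass cloche (about 0.4 kg). On the cloche's axis, 138 mm above its rim; z up along the axis. The cloche, 156 mm high with its knob, stands on the shelf, left or right of the middle row of ornaments
- cloche_rim (a point): centre of the cloche's open rim, its lowest edge, on its axis (z up); rests on the shelf at the start. The clear glass bell above it is 120 mm high, 110 mm in outside and 103 mm in inside diameter, straight-sided for its lower 65 mm, then domed
- seat (a point): centre of the round seat, on the flat top (28 mm high) of the fixed dark wooden base across the row from the cloche. Round it a raised ring, 132 mm inside and 144 mm outside diameter, 4 mm high; at its centre a fixed clay figurine, 32 mm in diameter, 58 mm high. z up. The base is 160 mm wide and runs from 85 mm on the +x side to 175 mm on the -x side; the dimmer is 125 mm along -x
- dimmer_grip (a point): on the axis of the display light's dimmer knob, 37 mm above the base's top, at gripping height. An upright black bar, 42 mm long, 14 mm thick, 32 mm high (top 7 mm above this point), on a 44 mm disc whose top is 23 mm below it. x runs along the bar and turns with it, y across, z up; the white mark on top lies towards -x
- dimmer (a joint): dimmer angle in rad: 0 is the off end stop (fully anticlockwise from above; bar along the base's long side, white mark pointing away from the seat); grows clockwise to 4.7. Starts between 0.6 and 1.25. Stays where left, turns easily (0.03 N m)
- ceramic_box: flip-top white ceramic box, closed, with a small brass hinge, 102 x 92 x 66 mm high, 0.7 kg; loose, in the middle row between cloche and base, not part of the job. Origin at the centre of its underside
- vase: blue-glazed ceramic bud vase, 62 mm in diameter, 100 mm high; loose, in the middle row between cloche and base, not part of the job. Origin at the centre of its underside
- tonearm_rest: chrome tonearm rest: a 40 mm round foot, a thin post and a U fork on top, 81 mm high; loose, in the middle row between cloche and base, not part of the job. Origin at the centre of its underside
- candle: amber glass candle jar with a wooden lid, 60 mm in diameter, 70 mm high; loose, in the middle row between cloche and base, not part of the job. Origin at the centre of its underside
- adapter: red plastic record adapter, a flat spoked ring 39 mm across and 6 mm thick; loose, lying on the lid of the ceramic box, not part of the job. Origin at the centre of its underside
- opener: flat steel bottle opener, 123 mm long, 42 mm wide at its loop, 6 mm thick; loose, in the middle row between cloche and base, not part of the job. Origin at the centre of its underside (middle of its length is within 2 mm of it), x along its length
There are look-alikes about, which are no part of the job. Of the things that look like the part that bears cloche_knob, take the one that is nearest to the robot's base at the start.

How it is judged:
By the outcome, as a careful person would: the job done as asked, in the order asked, and still so for the second after the job is handed in, while the arm keeps its last pose, push and grip.
It also fails if it takes over 64 s, if anything falls off the work surface, if the arm or the gripper's body presses on something with over 40 N, if the wrist force passes 120 N, or if a joint passes its speed limit or range.

## Robot

A 7-joint arm with a two-finger parallel gripper is mounted at the origin on the work surface. World frame = base frame: x ahead of the robot, y to its left, z up, the work surface at z = 0. Lengths are in m, angles in rad, forces in N, time in s.
With the tool pointing down it reaches from about 0.4 to 0.85 m from the base axis. Payload 10.4 kg.
Tool frame: the origin (TCP) lies between the finger pads; the fingertips stand 25 mm ahead of it and the grasp point (between the pads) lies 6 mm ahead of it (manip.tip_extent is the distance from the TCP to the fingertips, in m); z points along the fingers, y is the line along which they close (so a half turn about z gives the same grasp; the last joint's range is limited). The gripper opens to 85 mm and grips with 20 to 120 N. Pads are 22 mm wide; open, the fingers measure 114 mm over their backs; the gripper's body (76 mm by 85 mm) begins 54 mm behind the grasp point. The pads swing forward as they close: fully open they stand 13 mm farther back than shut.
Start: joints at [1.204, 0.332, -0.065, 1.46, 0.022, 1.35, -0.088], TCP at [0.211, -0.588, 0.221] pointing down, gripper open.
Joint ranges: [-2.6, 2.6], [-0.5, 2.12], [-1.47, 1.34], [0.16, 2.42], [-1.27, 4.41], [0.06, 2.06], [-2.6, 2.6]. Speed limits (rad/s): [2.22, 2.22, 2.79, 2.79, 3.14, 3.14, 3.14].

## Interface

Orientations are given as a rotation vector (axis times angle).
In Python, from rig import manip gives the robot as it stands.
- The arm moves only by the shell command python3 -m creep 'ROWS'. ROWS is JSON, a list of rows, each an object of numbers: "x", "y", "z": the shift along the tool's x, y, z in cm; "rx", "ry", "rz": the turn, a rotation vector about the tool's x, y, z in rad; "grip": the finger opening in cm, from 0 to 8.54. In form: [{"x": .., "y": .., "z": .., "rx": .., "ry": .., "rz": .., "grip": ..}, ...]. A call has 1 to 5 rows; each row is the pose to reach, as a shift and turn from the pose commanded when the call began, along the tool's axes at that moment; what a row does not reach only later rows make up. A row lasts 1/12 s, in which the tool goes at most 41.7 mm and 7.16 degrees, less where a joint would pass 70% of its speed; a pose out of reach is approached as far as the arm can. A call with a gripper value outside its range is refused whole. The fingers move at their own pace and stop on an object; the grip force is fixed at half the most. Time passes only in rows, so rows that repeat a pose let the fingers close. It gives the time, the measured TCP pose, the force, the opening and the grip force at its end, in the units of the state.
- manip.get_state(): the state, without advancing time (a new reading comes with each control period).
- manip.get_image(name): name is "side" or "top" or "wrist"; returns the picture (400x640x3 uint8, red, green, blue); there is no depth.
- manip.camera_model(name): a dict with "mtx" (3x3 intrinsics, pixels), "pose" (4x4, takes a point from camera to world coordinates). Camera axes: x right, y down, z forward; pixel columns grow to the right and rows downward; lengths in m; the calibration is good to about 2 mm. A picture is of the moment at which its call begins: read the wrist's pose just before it. camera_model takes no time and is no camera call; for the wrist camera it gives the pose at the moment of the call.
- manip.sign_off(): hands the job in; it is judged then, once.
The state is a dict: "clock": time; "qpos": joint angles; "joint_vel": joint speeds; "tau": joint torques, N m; "tool_pos": TCP position; "eef_rot": TCP orientation; "wrist_force": force on the tool from outside, world axes, zero at the start; "ft_torque": the same for the moment, N m; "width": opening from 0.0 (shut) to 1.0 (fully open); "finger_force": force on a finger pad.
Only numpy, scipy, OpenCV 4.12 (cv2) and the standard library are available. Lean on these libraries where they do the work, as an engineer would, in place of code of your own. Each camera call takes 0.05 s, during which the arm holds its last target. There are 200 camera calls.

## Working session

There is one attempt and no reset: what is moved stays moved. The work goes in short steps, Python scripts to look and compute and a shell command to move; the robot and the scene stay as the last step left them, time stands still between calls to the robot, and variables do not carry over. Pictures are saved under pics/ and viewed, at most 10 in all, crops included, and the job is handed in when it is done.

```bash
mkdir -p pics; ls; python3 - <<'E'
from rig import manip
import cv2,numpy as np
np.set_printoptions(precision=4,suppress=True)
s=manip.get_state();print(s)
for n in("top","side","wrist"):
    c=manip.camera_model(n);print(n,c["mtx"],c["pose"])
    cv2.imwrite(f"pics/{n}0.png",manip.get_image(n)[:,:,::-1])
E
```

```text
pics
{'clock': 0.0, 'qpos': array([ 1.2044,  0.3328, -0.0647,  1.461 ,  0.0216,  1.3499, -0.0885]), 'joint_vel': array([ 0.0012, -0.0012, -0.0011, -0.0009,  0.0008,  0.0008, -0.0003]), 'tau': array([ -0.0014, -62.5439,   0.0485, -39.1608,   0.0162,   0.0099,
        -0.    ]), 'tool_pos': array([ 0.2105, -0.5881,  0.22  ]), 'eef_rot': array([-3.0939, -0.5371,  0.0005]), 'wrist_force': array([-0.368 ,  0.6276, -0.425 ]), 'ft_torque': array([-0.0173, -0.0285, -0.0454]), 'finger_force': 0.0, 'width': 1.00078459107367}
top [[410.7868   0.     315.014 ]
 [  0.     410.7868 204.7318]
 [  0.       0.       1.    ]] [[-0.0137 -0.9889  0.1482  0.3734]
 [-0.9995  0.0179  0.0271  0.1699]
 [-0.0294 -0.1478 -0.9886  1.2227]
 [ 0.      0.      0.      1.    ]]
side [[380.5504   0.     311.156 ]
 [  0.     380.5504 194.3391]
 [  0.       0.       1.    ]] [[-0.9524 -0.2037  0.2267  0.2343]
 [-0.3048  0.6468 -0.6991  1.117 ]
 [-0.0042 -0.7349 -0.6782  1.039 ]
 [ 0.      0.      0.      1.    ]]
wrist [[290.8102   0.     321.2183]
 [  0.     290.8102 200.3078]
 [  0.       0.       1.    ]] [[ 0.3374 -0.8902 -0.3062  0.2901]
 [-0.9414 -0.319  -0.1099 -0.5598]
 [ 0.0001  0.3253 -0.9456  0.3727]
 [ 0.      0.      0.      1.    ]]
```

View pics/top0.png

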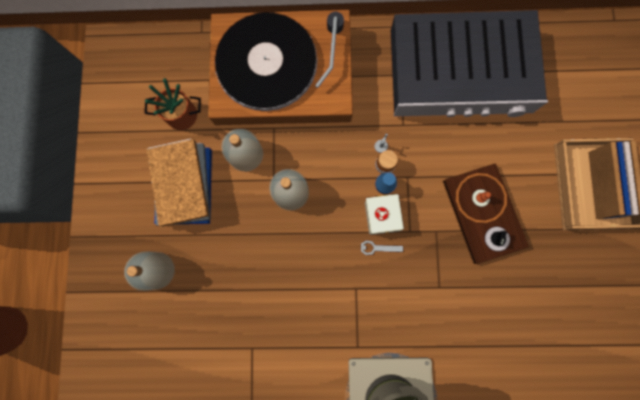

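View pics/side0.png

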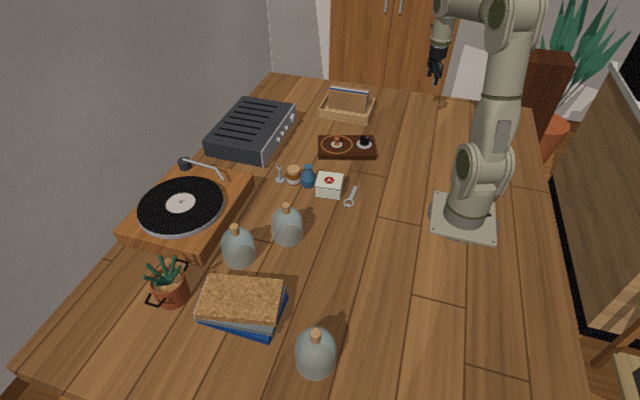

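Three cloche look-alikes in the top view: knobs at about (286,183), (235,140) and (134,271). I'll triangulate all three and measure the base, seat and dimmer.

```bash
cat > h.py <<'E'
import numpy as np,cv2
def ray(c,uv):
    d=c["pose"][:3,:3]@np.linalg.solve(c["mtx"],np.r_[uv,1.]);return c["pose"][:3,3],d/np.linalg.norm(d)
def plane(c,uv,z):
    o,d=ray(c,uv);return o+d*(z-o[2])/d[2]
def tri(a,b):
    (o,d),(p,e)=a,b
    t=np.linalg.lstsq(np.c_[d,-e],p-o,rcond=None)[0];x,y=o+t[0]*d,p+t[1]*e
    return (x+y)/2,np.linalg.norm(x-y)
def proj(c,P):
    q=c["pose"][:3,:3].T@(np.asarray(P)-c["pose"][:3,3]);q=c["mtx"]@q;return q[:2]/q[2]
def blobs(m,amin=5):
    n,_,st,ce=cv2.connectedComponentsWithStats(m.astype(np.uint8));return [(ce[i].round(1),st[i].tolist()) for i in range(1,n) if st[i,4]>=amin]
E
python3 - <<'E'
from rig import manip
from h import *
np.set_printoptions(precision=4,suppress=True)
T,S=manip.camera_model("top"),manip.camera_model("side")
t,s=cv2.imread("pics/top0.png"),cv2.imread("pics/side0.png")
def knob(im,u,v,r=12):
    h=cv2.cvtColor(im,cv2.COLOR_BGR2HSV)[v-r:v+r,u-r:u+r].astype(int)
    m=(h[:,:,1]>90)&(h[:,:,2]>110)&(h[:,:,0]<22)
    return [(b[0]+[u-r,v-r],b[1]) for b in blobs(m,15)]
for (a,b) in (((286,183),(286,210)),((235,140),(235,230)),((134,271),(315,334))):
    A=knob(t,*a);B=knob(s,*b);print(A,B)
    for x in A:
        for y in B:
            P,e=tri(ray(T,x[0]),ray(S,y[0]));print(P,e*1000,"dist",np.hypot(*P[:2]))
# base top: dark-wood contour in top image
h=cv2.cvtColor(t,cv2.COLOR_BGR2HSV)
big=cv2.hconcat([cv2.resize(t[130:280,430:540],None,fx=4,fy=4,interpolation=2)[:600],cv2.resize(t[160:230,250:330],(350,600//2),interpolation=2) .repeat(1,0) if 0 else cv2.copyMakeBorder(cv2.resize(t[160:230,250:330],None,fx=4,fy=4,interpolation=2),0,320,0,0,cv2.BORDER_CONSTANT)])
print(big.shape);cv2.imwrite("pics/crop1.png",big)
E
```

```text
[(array([285.3, 182.3]), [7, 6, 10, 12, 87])] [(array([282.7, 203.7]), [0, 0, 21, 16, 225]), (array([295.5, 203.7]), [18, 0, 6, 12, 41])]
[0.6006 0.2784 0.1552] 10.93153749949389 dist 0.6619765863642881
[0.5779 0.2737 0.1646] 30.279797182642294 dist 0.6394050941755585
[(array([234.1, 138.8]), [6, 6, 11, 11, 82])] [(array([243.9, 223.1]), [17, 0, 7, 11, 50]), (array([233.5, 228.1]), [6, 4, 9, 14, 88])]
[0.6991 0.409  0.1705] 27.104582320713668 dist 0.8099316811635008
[0.7209 0.4184 0.1439] 1.446229255238019 dist 0.8335223298239675
[(array([123.7, 269.7]), [0, 0, 7, 24, 94]), (array([131.8, 270.7]), [5, 7, 11, 11, 91])] [(array([307.9, 324.5]), [0, 0, 14, 9, 71]), (array([314.9, 335.2]), [7, 6, 11, 16, 136])]
[0.3781 0.683  0.1918] 13.5049138805823 dist 0.7806583341894249
[0.368  0.693  0.1673] 7.024576029444384 dist 0.7846519466673394
[0.3784 0.6723 0.172 ] 19.96915517034986 dist 0.7715376855159569
[0.3681 0.6824 0.1462] 0.8968492279969625 dist 0.77532351920482
(600, 760, 3)
```

View pics/crop1.png

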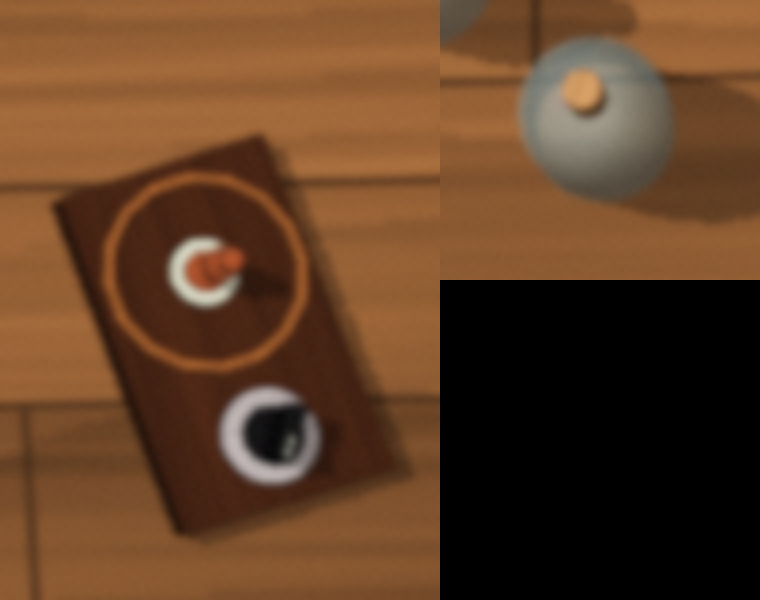

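The crop shows the base with the orange ring centred at top-image (481,198), the dimmer disc at (497,239), and the wooden knob of the clear cloche at (285,182). That cloche is 0.66 m from the base, against 0.775 m and 0.83 m for the look-alikes, so it is the one meant. Next I measure the seat and dimmer.

```bash
cat >> h.py <<'E'
from scipy.spatial.transform import Rotation as Ro
def togo(s,P,yaw=None):
    "tool-axis shift cm from state pose to P; rz to bring tool x to world yaw (tool down)"
    R=Ro.from_rotvec(s["eef_rot"]);d=R.inv().apply(np.asarray(P)-s["tool_pos"])*100
    x=R.as_matrix()[:,0];y0=np.arctan2(x[1],x[0]);out=[d.round(2),"yaw",round(y0,4)]
    if yaw is not None:
        w=(yaw-y0+np.pi)%(2*np.pi)-np.pi;out+=["rz",round(-w,4)]
    return out
E
python3 - <<'E'
from rig import manip
from h import *
np.set_printoptions(precision=4,suppress=True)
T,S=manip.camera_model("top"),manip.camera_model("side")
def ring(im,c,x0,x1,y0,y1,z):
    h=cv2.cvtColor(im,cv2.COLOR_BGR2HSV).astype(int);m=np.zeros(im.shape[:2],bool)
    m[y0:y1,x0:x1]=((h[:,:,1]>120)&(h[:,:,2]>95)&(h[:,:,0]<22))[y0:y1,x0:x1]
    return m
t=cv2.imread("pics/top0.png");s=cv2.imread("pics/side0.png")
m=ring(t,T,430,540,130,280,0)
ys,xs=np.nonzero(m);q=np.hypot(xs-481,ys-198);k=(q>20)&(q<30)
P=np.array([plane(T,(x,y),.032) for x,y in zip(xs[k],ys[k])])
def circ(P):
    A=np.c_[2*P[:,:2],np.ones(len(P))];a=np.linalg.lstsq(A,(P[:,:2]**2).sum(1),rcond=None)[0];return a[:2],np.sqrt(a[2]+a[:2]@a[:2])
c,r=circ(P);print("seat",c,r,k.sum())
# disc
g=t.astype(int);sat=g.max(2)-g.min(2)
m=np.zeros(t.shape[:2],bool);m[218:260,478:518]=((sat<45)&(g.max(2)>110))[218:260,478:518]
print(blobs(m))
cs,_=cv2.findContours(m.astype(np.uint8),0,1);C=max(cs,key=cv2.contourArea);hull=cv2.convexHull(C)[:,0]
D=np.array([plane(T,p.astype(float),.042) for p in hull]);d,r=circ(D);print("dimmer",d,r,"dist",np.linalg.norm(d-c))
b=c-d;print("base x yaw",np.arctan2(b[1],b[0]))
print("knob top-ray z=.138..150",plane(T,(285.3,182.3),.138),plane(T,(285.3,182.3),.15))
# dark bar in the top view
mb=np.zeros(t.shape[:2],bool);mb[218:260,478:518]=(g.max(2)<45)[218:260,478:518]
print(blobs(mb)); print(togo(manip.get_state(),[d[0],d[1],.25],0.0))
# vertical extremes: side view of vase etc.
E
```

```text
seat [ 0.5666 -0.2816] 0.07094492193061651 611
[(array([494.4, 239.1]), [485, 227, 24, 24, 250])]
dimmer [ 0.4443 -0.3111] 0.033738143648267306 dist 0.12578465268065028
base x yaw 0.23712346967546444
knob top-ray z=.138..150 [0.5987 0.279  0.138 ] [0.5962 0.2778 0.15  ]
[(array([497.9, 237.3]), [492, 232, 14, 13, 122])]
[array([ 31.34, -18.2 ,  -2.96]), 'yaw', np.float64(0.3438), 'rz', np.float64(0.3438)]
```

```bash
python3 -m creep '[{"x":4,"y":-2.2,"z":-1},{"x":8,"y":-4.5,"z":-2},{"x":12,"y":-7,"z":-3},{"x":15.7,"y":-9.1,"z":-3},{"x":15.7,"y":-9.1,"z":-3}]'
python3 -m creep '[{"x":4,"y":-2.2},{"x":8,"y":-4.5},{"x":12,"y":-7},{"x":15.7,"y":-9.1},{"x":15.7,"y":-9.1}]'
python3 -m creep '[{"rz":0.12},{"rz":0.24},{"rz":0.36},{"rz":0.48},{"rz":0.48}]'
python3 -m creep '[{"rz":0.12},{"rz":0.24},{"rz":0.36},{"rz":0.36},{"rz":0.36}]'
python3 - <<'E'
from rig import manip
import cv2
from h import *
c=manip.camera_model("wrist");cv2.imwrite("pics/w1.png",manip.get_image("wrist")[:,:,::-1]);s=manip.get_state()
np.savez("w1.npz",pose=c["pose"],mtx=c["mtx"]);print(s["tool_pos"],s["qpos"],togo(s,[0.444,-.311,.25]),proj(c,[.4443,-.3111,.042]))
E
```

```text
[ 0.21057735 -0.58824187  0.22037067] [ 1.20439608  0.33259528 -0.06465962  1.46055999  0.02160969  1.34989816
 -0.08848518] [array([ 31.32, -18.24,  -2.95]), 'yaw', np.float64(0.3438)] [  98.8396684  -195.34421187]invalid input
invalid input
invalid input
invalid input
```

View pics/w1.png

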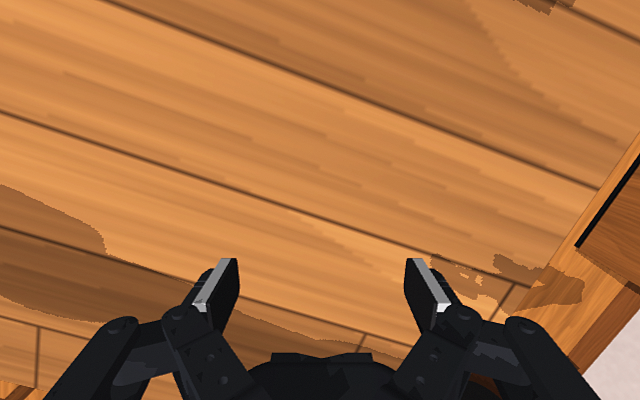

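The picture shows only bare planks: every row was refused, so the arm hasn't moved. Rows probably need all seven keys.

```bash
python3 -m creep '[{"x":4,"y":-2.2,"z":-1,"rx":0,"ry":0,"rz":0,"grip":8.5},{"x":8,"y":-4.5,"z":-2,"rx":0,"ry":0,"rz":0,"grip":8.5},{"x":12,"y":-7,"z":-3,"rx":0,"ry":0,"rz":0,"grip":8.5},{"x":15.7,"y":-9.1,"z":-3,"rx":0,"ry":0,"rz":0,"grip":8.5},{"x":15.7,"y":-9.1,"z":-3,"rx":0,"ry":0,"rz":0,"grip":8.5}]'
```

```text
clock: 0.62
tool_pos: [0.3324, -0.4452, 0.2519]
eef_rot: [3.093, 0.547, 0.004]
wrist_force: [1.0, -0.7, -0.3]
width: 0.993
finger_force: 0.0
```

```bash
python3 -m creep '[{"x":4,"y":-2.2,"z":0,"rx":0,"ry":0,"rz":0.12,"grip":8.5},{"x":8,"y":-4.5,"z":0,"rx":0,"ry":0,"rz":0.24,"grip":8.5},{"x":12,"y":-7,"z":0,"rx":0,"ry":0,"rz":0.36,"grip":8.5},{"x":15.7,"y":-9.1,"z":0,"rx":0,"ry":0,"rz":0.48,"grip":8.5},{"x":15.7,"y":-9.1,"z":0,"rx":0,"ry":0,"rz":0.6,"grip":8.5}]'
python3 -m creep '[{"x":0,"y":0,"z":0,"rx":0,"ry":0,"rz":0.12,"grip":8.5},{"x":0,"y":0,"z":0,"rx":0,"ry":0,"rz":0.24,"grip":8.5},{"x":0,"y":0,"z":0,"rx":0,"ry":0,"rz":0.24,"grip":8.5},{"x":0,"y":0,"z":0,"rx":0,"ry":0,"rz":0.24,"grip":8.5}]'
python3 - <<'E'
from rig import manip
import cv2
from h import *
c=manip.camera_model("wrist");cv2.imwrite("pics/w2.png",manip.get_image("wrist")[:,:,::-1]);s=manip.get_state()
np.savez("w2.npz",pose=c["pose"],mtx=c["mtx"]);print(s["tool_pos"],s["qpos"],togo(s,[0.444,-.311,.25]),proj(c,[.4443,-.3111,.042]))
E
```

```text
clock: 1.03
tool_pos: [0.4466, -0.3085, 0.2509]
eef_rot: [-3.12, 0.367, -0.001]
wrist_force: [0.2, 0.3, 1.1]
width: 0.995
finger_force: 0.0
clock: 1.37
tool_pos: [0.4448, -0.3113, 0.2507]
eef_rot: [3.056, -0.727, -0.0]
wrist_force: [-1.0, -0.0, 0.7]
width: 0.996
finger_force: 0.0
[ 0.44471867 -0.31149606  0.25073826] [ 0.75617291  0.15001544 -0.25505951  1.62397359  0.0385694   1.37264023
 -1.54144614] [array([-0.09, -0.01,  0.07]), 'yaw', np.float64(-0.4669)] [321.2509686  171.18052555]
```

View pics/w2.png

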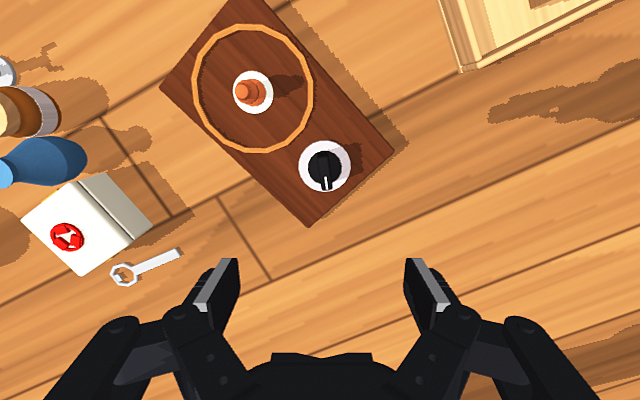

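The wrist view shows the dimmer at (325,168) with its white mark pointing down-image, the ring centred near (253,90), and the box, opener, vase and candle on the left. I'll refine the measurements from this view.

```bash
python3 - <<'E'
from rig import manip
from h import *
np.set_printoptions(precision=4,suppress=True)
f=np.load("w2.npz");c={"pose":f["pose"],"mtx":f["mtx"]};g=cv2.imread("pics/w2.png");gi=g.astype(int)
def circ(P):
    A=np.c_[2*P[:,:2],np.ones(len(P))];a=np.linalg.lstsq(A,(P[:,:2]**2).sum(1),rcond=None)[0];return a[:2],np.sqrt(a[2]+a[:2]@a[:2])
def roi(m,x0,x1,y0,y1):
    o=np.zeros_like(m);o[y0:y1,x0:x1]=m[y0:y1,x0:x1];return o.astype(np.uint8)
sat=gi.max(2)-gi.min(2)
w=roi((sat<60)&(gi.max(2)>120),295,355,137,197)
cs,_=cv2.findContours(w,0,1);C=max(cs,key=cv2.contourArea)
for z in(.028,.03,.042):
    D=np.array([plane(c,p.astype(float),z) for p in cv2.convexHull(C)[:,0]]);print("white",z,*circ(D))
k=roi(gi.max(2)<60,305,347,146,192)
print(blobs(k)); 
cs,_=cv2.findContours(k,0,1);C=max(cs,key=cv2.contourArea)
D=np.array([plane(c,p.astype(float),.042) for p in cv2.convexHull(C)[:,0]]);print("black disc",*circ(D))
mk=roi((gi.min(2)>150),318,334,172,193);b=blobs(mk,3);print("mark",b)
# mark: bright pixels inside the black
ys,xs=np.nonzero(roi(gi.min(2)>110,320,332,174,189));P=np.array([plane(c,(x,y),.072) for x,y in zip(xs,ys)])
m=P.mean(0);u=np.linalg.svd(P-m)[2][0];print("mark centre",m,"dir yaw",np.arctan2(u[1],u[0]),len(P))
# ring
h=cv2.cvtColor(g,cv2.COLOR_BGR2HSV).astype(int)
r=roi((h[:,:,1]>120)&(h[:,:,2]>170)&(h[:,:,0]<22),185,320,18,158)
ys,xs=np.nonzero(r);P=np.array([plane(c,(x,y),.032) for x,y in zip(xs,ys)]);q=np.linalg.norm(P[:,:2]-[.5666,-.2816],axis=1);P=P[(q>.06)&(q<.078)];print("seat",*circ(P),len(P))
cv2.imwrite("pics/c2.png",cv2.resize(g[130:205,290:365],None,fx=8,fy=8,interpolation=0))
E
```

```text
white 0.028 [ 0.4456 -0.3158] 0.034372913744755214
white 0.03 [ 0.446 -0.316] 0.03418975383618832
white 0.042 [ 0.4484 -0.3171] 0.03309079438481156
[(array([324.3, 167.6]), [308, 151, 33, 39, 874])]
black disc [ 0.444  -0.3156] 0.022704388501513614
mark [(array([325. , 185.8]), [318, 177, 16, 15, 84])]
mark centre [ 0.4361 -0.3116  0.072 ] dir yaw 2.478745578498338 40
seat [ 0.5656 -0.2798] 0.06940919193395194 2198
```

View pics/c2.png

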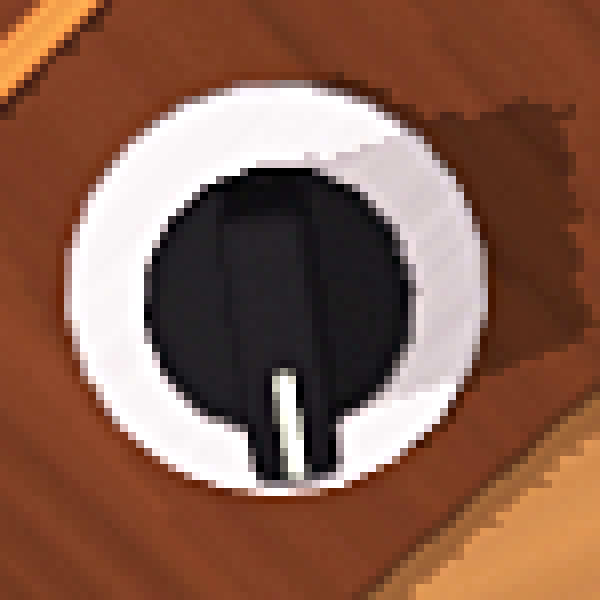

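```bash
python3 - <<'E'
from rig import manip
from h import *
np.set_printoptions(precision=4,suppress=True)
f=np.load("w2.npz");c={"pose":f["pose"],"mtx":f["mtx"]}
px=lambda a,b,z:plane(c,(290+a/8-.5,130+b/8-.5),z)
A,B=px(284,372,.072),px(296,478,.072);v=B-A;print("mark",A,B,np.arctan2(-v[1],-v[0]),np.linalg.norm(v))
L0,L1,R0,R1=[px(*q,.072) for q in((226,212),(262,470),(302,208),(325,470))]
for a,b in((L0,L1),(R0,R1)):print(a,b,np.arctan2(*(a-b)[1::-1]),np.linalg.norm(a-b))
print("bar mid",(L0+L1+R0+R1)/4)
s=manip.get_state()
for y in(-.6,-.65):print(togo(s,[.4452,-.3157,.073],y))
E
```

```text
mark [ 0.4435 -0.3156  0.072 ] [ 0.4282 -0.3099  0.072 ] -0.3528615111519086 0.016297509360579162
[ 0.4683 -0.3187  0.072 ] [ 0.4316 -0.306   0.072 ] -0.3325398840684404 0.03883055608819122
[ 0.4639 -0.3286  0.072 ] [ 0.4274 -0.3143  0.072 ] -0.372858308364104 0.03922976205881917
bar mid [ 0.4478 -0.3169  0.072 ]
[array([ 0.23,  0.35, 17.77]), 'yaw', np.float64(-0.4669), 'rz', np.float64(0.1331)]
[array([ 0.23,  0.35, 17.77]), 'yaw', np.float64(-0.4669), 'rz', np.float64(0.1831)]
```

```bash
python3 -m creep '[{"x":0.2,"y":0.37,"z":3,"rx":0,"ry":0,"rz":-0.115,"grip":4.5},{"x":0.2,"y":0.37,"z":6.5,"rx":0,"ry":0,"rz":-0.115,"grip":4.5},{"x":0.2,"y":0.37,"z":10,"rx":0,"ry":0,"rz":-0.115,"grip":4.5},{"x":0.2,"y":0.37,"z":12,"rx":0,"ry":0,"rz":-0.115,"grip":4.5},{"x":0.2,"y":0.37,"z":13,"rx":0,"ry":0,"rz":-0.115,"grip":4.5}]'
python3 - <<'E'
from rig import manip
import cv2
from h import *
s=manip.get_state();print(s["tool_pos"],togo(s,[.4455,-.316,.073],-.352))
E
```

```text
clock: 1.83
tool_pos: [0.4432, -0.3149, 0.1176]
eef_rot: [-3.091, 0.552, 0.006]
wrist_force: [-1.8, -0.4, -1.5]
width: 0.528
finger_force: 0.0
[ 0.44319408 -0.31493745  0.11759854] [array([0.27, 0.02, 4.46]), 'yaw', np.float64(-0.3533), 'rz', np.float64(-0.0013)]
```

```bash
python3 -m creep '[{"x":0.1,"y":0,"z":2,"rx":0,"ry":0,"rz":0,"grip":4.5},{"x":0.1,"y":0,"z":3.5,"rx":0,"ry":0,"rz":0,"grip":4.5},{"x":0.1,"y":0,"z":4.5,"rx":0,"ry":0,"rz":0,"grip":4.5},{"x":0.1,"y":0,"z":4.7,"rx":0,"ry":0,"rz":0,"grip":4.5},{"x":0.1,"y":0,"z":4.7,"rx":0,"ry":0,"rz":0,"grip":4.5}]'
python3 -m creep '[{"x":0,"y":0,"z":0,"rx":0,"ry":0,"rz":0,"grip":0.8},{"x":0,"y":0,"z":0,"rx":0,"ry":0,"rz":0,"grip":0.8},{"x":0,"y":0,"z":0,"rx":0,"ry":0,"rz":0,"grip":0.8},{"x":0,"y":0,"z":0,"rx":0,"ry":0,"rz":0,"grip":0.8},{"x":0,"y":0,"z":0,"rx":0,"ry":0,"rz":0,"grip":0.8}]'
python3 - <<'E'
from rig import manip
from h import *
s=manip.get_state();print(s["tool_pos"],s["ft_torque"],s["qpos"],togo(s,[.4455,-.316,.073],.29))
E
```

```text
clock: 2.25
tool_pos: [0.446, -0.316, 0.074]
eef_rot: [-3.092, 0.555, 0.0]
wrist_force: [-0.3, 0.5, 0.0]
width: 0.533
finger_force: 0.0
clock: 2.67
tool_pos: [0.4462, -0.316, 0.0743]
eef_rot: [3.092, -0.556, 0.001]
wrist_force: [0.4, -0.8, -0.5]
width: 0.094
finger_force: 0.0
[ 0.44619233 -0.31595066  0.07426252] [0.02500978 0.02035108 0.0013455 ] [ 0.75499866  0.30674849 -0.25700087  1.82546409  0.09041657  1.01995642
 -1.46425933] [array([-0.06,  0.03,  0.13]), 'yaw', np.float64(-0.3556), 'rz', np.float64(-0.6456)]
```

```bash
python3 - <<'E'
from rig import manip
import cv2
from h import *
c=manip.camera_model("wrist");cv2.imwrite("pics/w3.png",manip.get_image("wrist")[:,:,::-1]);print(proj(c,[.4455,-.316,.072]),proj(c,[.4455,-.316,.028]),manip.tip_extent)
E
```

```text
[322.01213929 250.58568468] [321.78171613 221.67873921] 0.025
```

View pics/w3.png

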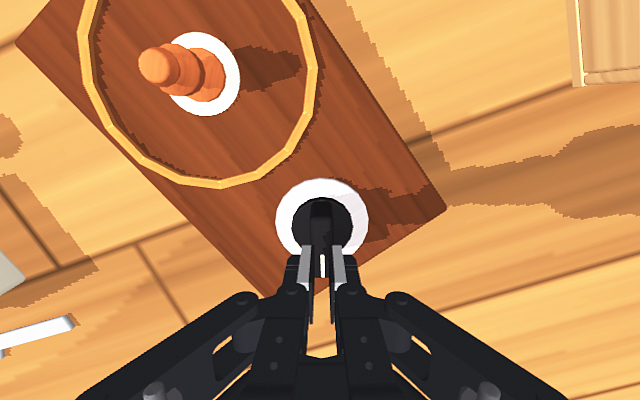

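The picture shows the bar and its white mark, at about (322,265), between the fingers, but with no grip force yet. I'll close further.

```bash
python3 -m creep '[{"x":0,"y":0,"z":0,"rx":0,"ry":0,"rz":0,"grip":0},{"x":0,"y":0,"z":0,"rx":0,"ry":0,"rz":0,"grip":0},{"x":0,"y":0,"z":0,"rx":0,"ry":0,"rz":0,"grip":0}]'
```

```text
clock: 2.97
tool_pos: [0.446, -0.3158, 0.0738]
eef_rot: [3.092, -0.556, -0.0]
wrist_force: [-0.6, -1.0, 0.5]
width: 0.003
finger_force: 0.0
```

```bash
python3 - <<'E'
from rig import manip
import cv2
from h import *
s=manip.get_state();c=manip.camera_model("wrist")
g=manip.get_image("wrist")[:,:,::-1];cv2.imwrite("pics/w4.png",g)
R=Ro.from_rotvec(s["eef_rot"])
for d in (-.02,0,.006,.025):print(d,proj(c,s["tool_pos"]+R.apply([0,0,d])), proj(c,s["tool_pos"]+R.apply([0.011,0,d])))
cv2.imwrite("pics/c4.png",cv2.resize(g[160:310,240:410],None,fx=4,fy=4,interpolation=2))
E
```

```text
-0.02 [321.63565064 270.18628876] [321.653452   251.58418993]
0 [321.55495146 251.50586064] [321.56903853 234.60000242]
0.006 [321.53409755 246.67855255] [321.54729683 230.22552202]
0.025 [321.47605237 233.24212255] [321.48693549 218.08068137]
```

View pics/c4.png

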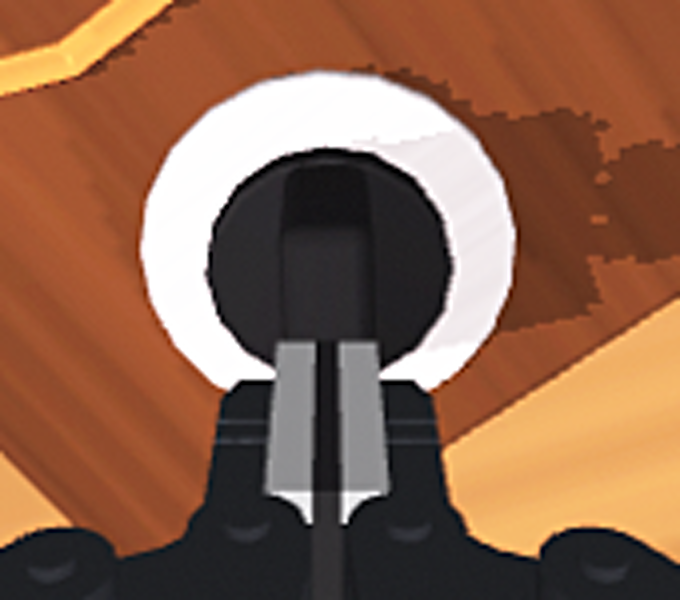

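The shut fingertips appear at crop (325,342), i.e. row 245. For tips 25 mm ahead of the TCP I'd expect row 218. With the start picture (finger spacing gives a depth of 0.148 m), this puts the real tips about 10 mm *behind* the TCP, so they closed above the bar. I'll open, go lower in guarded steps and watch the force.

```bash
python3 -m creep '[{"x":0,"y":0,"z":0,"rx":0,"ry":0,"rz":0,"grip":4},{"x":0,"y":0,"z":0,"rx":0,"ry":0,"rz":0,"grip":4},{"x":0,"y":0,"z":0,"rx":0,"ry":0,"rz":0,"grip":4},{"x":0,"y":0,"z":0.5,"rx":0,"ry":0,"rz":0,"grip":4},{"x":0,"y":0,"z":1,"rx":0,"ry":0,"rz":0,"grip":4}]'
python3 -m creep '[{"x":0,"y":0,"z":0.3,"rx":0,"ry":0,"rz":0,"grip":4},{"x":0,"y":0,"z":0.6,"rx":0,"ry":0,"rz":0,"grip":4},{"x":0,"y":0,"z":0.9,"rx":0,"ry":0,"rz":0,"grip":4},{"x":0,"y":0,"z":0.9,"rx":0,"ry":0,"rz":0,"grip":4}]'
```

```text
clock: 3.43
tool_pos: [0.4462, -0.3159, 0.0636]
eef_rot: [3.092, -0.556, 0.001]
wrist_force: [-0.6, -0.4, -0.9]
width: 0.466
finger_force: 0.0
clock: 3.77
tool_pos: [0.4457, -0.3156, 0.054]
eef_rot: [-3.092, 0.556, 0.001]
wrist_force: [0.8, 0.3, 0.9]
width: 0.471
finger_force: 0.0
```

```bash
python3 -m creep '[{"x":0,"y":0,"z":0.4,"rx":0,"ry":0,"rz":0,"grip":4},{"x":0,"y":0,"z":0.8,"rx":0,"ry":0,"rz":0,"grip":4},{"x":0,"y":0,"z":1.2,"rx":0,"ry":0,"rz":0,"grip":4},{"x":0,"y":0,"z":1.3,"rx":0,"ry":0,"rz":0,"grip":4}]'
python3 -m creep '[{"x":0,"y":0,"z":0,"rx":0,"ry":0,"rz":0,"grip":0.5},{"x":0,"y":0,"z":0,"rx":0,"ry":0,"rz":0,"grip":0.5},{"x":0,"y":0,"z":0,"rx":0,"ry":0,"rz":0,"grip":0.5},{"x":0,"y":0,"z":0,"rx":0,"ry":0,"rz":0,"grip":0.5},{"x":0,"y":0,"z":0,"rx":0,"ry":0,"rz":0,"grip":0.5}]'
```

```text
clock: 4.1
tool_pos: [0.4456, -0.3156, 0.041]
eef_rot: [-3.092, 0.556, 0.001]
wrist_force: [-0.2, -0.5, 0.6]
width: 0.467
finger_force: 0.0
clock: 4.52
tool_pos: [0.4459, -0.3161, 0.0421]
eef_rot: [3.092, -0.556, 0.0]
wrist_force: [-2.7, -0.8, 2.3]
width: 0.145
finger_force: 60.1
```

```bash
python3 -m creep '[{"x":0,"y":0,"z":0,"rx":0,"ry":0,"rz":-0.1,"grip":0.5},{"x":0,"y":0,"z":0,"rx":0,"ry":0,"rz":-0.2,"grip":0.5},{"x":0,"y":0,"z":0,"rx":0,"ry":0,"rz":-0.3,"grip":0.5},{"x":0,"y":0,"z":0,"rx":0,"ry":0,"rz":-0.4,"grip":0.5},{"x":0,"y":0,"z":0,"rx":0,"ry":0,"rz":-0.5,"grip":0.5}]'
python3 -m creep '[{"x":0,"y":0,"z":0,"rx":0,"ry":0,"rz":-0.05,"grip":0.5},{"x":0,"y":0,"z":0,"rx":0,"ry":0,"rz":-0.08,"grip":0.5},{"x":0,"y":0,"z":0,"rx":0,"ry":0,"rz":-0.08,"grip":0.5},{"x":0,"y":0,"z":0,"rx":0,"ry":0,"rz":-0.08,"grip":0.5}]'
python3 - <<'E'
from rig import manip
from h import *
s=manip.get_state();print(s["tool_pos"],s["ft_torque"],s["qpos"],togo(s,[.4455,-.316,.073],.29))
E
```

```text
clock: 4.93
tool_pos: [0.4459, -0.3159, 0.0421]
eef_rot: [3.133, 0.234, -0.0]
wrist_force: [-1.9, -0.0, 2.1]
width: 0.146
finger_force: 60.2
clock: 5.27
tool_pos: [0.4459, -0.3159, 0.042]
eef_rot: [3.122, 0.35, -0.0]
wrist_force: [-3.1, 0.3, 5.0]
width: 0.147
finger_force: 60.4
[ 0.44587855 -0.31593707  0.04204368] [ 0.05974365  0.75967984 -0.0039844 ] [ 0.83017989  0.35852836 -0.34648055  1.84469398  0.14592626  0.96306165
 -0.92732179] [array([-0.04, -0.  , -3.1 ]), 'yaw', np.float64(0.223), 'rz', np.float64(-0.067)]
```

```bash
for i in 1; do :; done; python3 -m creep '[{"x":0,"y":0,"z":0,"rx":0,"ry":0,"rz":-0.03,"grip":0.5},{"x":0,"y":0,"z":0,"rx":0,"ry":0,"rz":-0.06,"grip":0.5},{"x":0,"y":0,"z":0,"rx":0,"ry":0,"rz":-0.06,"grip":0.5}]' >/dev/null; python3 -c 'from rig import manip;s=manip.get_state();print(s["ft_torque"],s["eef_rot"],s["wrist_force"],s["width"])'
python3 -m creep '[{"x":0,"y":0,"z":0,"rx":0,"ry":0,"rz":-0.02,"grip":0.5},{"x":0,"y":0,"z":0,"rx":0,"ry":0,"rz":-0.04,"grip":0.5},{"x":0,"y":0,"z":0,"rx":0,"ry":0,"rz":-0.04,"grip":0.5}]' >/dev/null; python3 -c 'from rig import manip;s=manip.get_state();print(s["ft_torque"],s["eef_rot"],s["wrist_force"],s["width"])'
```

```text
[0.14063461 0.78921946 0.04487574] [ 3.10964169e+00  4.45471970e-01 -3.96086045e-04] [-3.55951731  0.09871989  4.64410255] 0.14808678706997577
[ 0.34979763  0.70474329 -1.20020088] [-3.10076194e+00 -5.02792518e-01 -2.17020000e-04] [-3.002917    0.95882686  6.24354579] 0.14764328013778028
```

```bash
python3 -m creep '[{"x":0,"y":0,"z":0,"rx":0,"ry":0,"rz":0,"grip":4.5},{"x":0,"y":0,"z":0,"rx":0,"ry":0,"rz":0,"grip":4.5},{"x":0,"y":0,"z":0,"rx":0,"ry":0,"rz":0,"grip":4.5},{"x":0,"y":0,"z":-1,"rx":0,"ry":0,"rz":0,"grip":4.5},{"x":0,"y":0,"z":-3,"rx":0,"ry":0,"rz":0,"grip":4.5}]'
python3 -m creep '[{"x":0,"y":0,"z":-4,"rx":0,"ry":0,"rz":0,"grip":8.5},{"x":0,"y":0,"z":-8,"rx":0,"ry":0,"rz":0,"grip":8.5},{"x":0,"y":0,"z":-12,"rx":0,"ry":0,"rz":0,"grip":8.5},{"x":0,"y":0,"z":-16,"rx":0,"ry":0,"rz":0,"grip":8.5},{"x":0,"y":0,"z":-20,"rx":0,"ry":0,"rz":0,"grip":8.5}]'
python3 - <<'E'
from rig import manip
import cv2
from h import *
c=manip.camera_model("wrist");g=manip.get_image("wrist")[:,:,::-1];s=manip.get_state()
np.savez("w5.npz",pose=c["pose"],mtx=c["mtx"]);cv2.imwrite("pics/w5.png",g)
u,v=proj(c,[.4455,-.316,.05]).astype(int);print(u,v,s["qpos"]);cv2.imwrite("pics/c5.png",cv2.resize(g[max(v-40,0):v+40,u-40:u+40],None,fx=6,fy=6,interpolation=2))
print(s["tool_pos"],togo(s,[.5987,.279,.30],0))
E
```

```text
clock: 6.18
tool_pos: [0.4448, -0.3148, 0.0706]
eef_rot: [-3.097, -0.507, 0.004]
wrist_force: [1.0, -0.6, 0.7]
width: 0.527
finger_force: 0.0
clock: 6.6
tool_pos: [0.4457, -0.3153, 0.2748]
eef_rot: [3.1, 0.507, 0.001]
wrist_force: [0.9, -0.1, -0.8]
width: 0.993
finger_force: 0.0
321 168 [ 0.87170997  0.15130206 -0.3810702   1.56018771  0.0583288   1.42947408
 -0.7593338 ]
[ 0.44818507 -0.316699    0.28334619] [array([ 33.27, -51.65,  -1.94]), 'yaw', np.float64(0.3245), 'rz', np.float64(0.3245)]
```

View pics/c5.png

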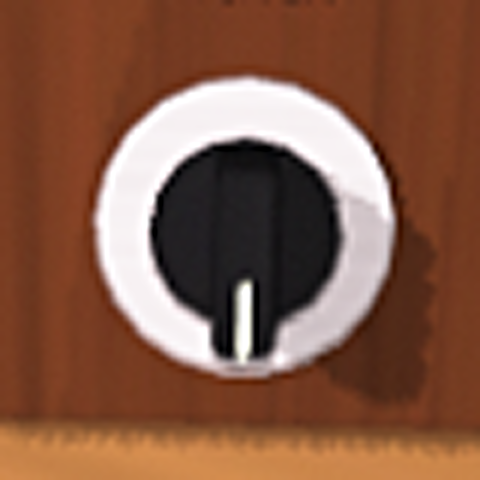

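The mark points straight away from the seat, parallel to the base's long side, so the dimmer is off. Now I go high over to the cloche.

```bash
python3 -m creep '[{"x":1,"y":-1.5,"z":-0.5,"rx":0,"ry":0,"rz":0,"grip":8.5},{"x":3,"y":-4.5,"z":-1,"rx":0,"ry":0,"rz":-0.1,"grip":8.5},{"x":5,"y":-7.5,"z":-1.5,"rx":0,"ry":0,"rz":-0.2,"grip":8.5},{"x":7,"y":-11,"z":-2,"rx":0,"ry":0,"rz":-0.3,"grip":8.5},{"x":9,"y":-14,"z":-2,"rx":0,"ry":0,"rz":-0.4,"grip":8.5}]'
python3 - <<'E'
from rig import manip
from h import *
np.set_printoptions(precision=4,suppress=True)
s=manip.get_state();print(s["tool_pos"],s["qpos"],togo(s,[.5987,.279,.30],.85))
f=np.load("w5.npz");c={"pose":f["pose"],"mtx":f["mtx"]};g=cv2.imread("pics/w5.png")
h=cv2.cvtColor(g,cv2.COLOR_BGR2HSV).astype(int)
m=(h[:,:,1]>120)&(h[:,:,2]>170)&(h[:,:,0]<22)
ys,xs=np.nonzero(m);P=np.array([plane(c,(x,y),.032) for x,y in zip(xs,ys)]);q=np.linalg.norm(P[:,:2]-[.566,-.2805],axis=1);P=P[(q>.06)&(q<.078)]
A=np.c_[2*P[:,:2],np.ones(len(P))];a=np.linalg.lstsq(A,(P[:,:2]**2).sum(1),rcond=None)[0];print("seat",a[:2],np.sqrt(a[2]+a[:2]@a[:2]),len(P), xs.min(),ys.min(),proj(c,[.566,-.2805,.032]))
E
```

```text
clock: 7.07
tool_pos: [0.4871, -0.152, 0.2937]
eef_rot: [2.933, 1.12, 0.003]
wrist_force: [0.8, 0.1, 0.3]
width: 0.993
finger_force: 0.0
[ 0.4871 -0.152   0.2937] [ 0.7229  0.0792 -0.5369  1.6197  0.0413  1.4517 -0.6586] [array([ 37.05, -24.68,  -0.65]), 'yaw', np.float64(0.7297), 'rz', np.float64(-0.1203)]
seat [ 0.5659 -0.2796] 0.07024658100622978 2149 0 0 [324.9454  65.8003]
```

```bash
python3 -m creep '[{"x":2.5,"y":-1.6,"z":-0.5,"rx":0,"ry":0,"rz":-0.04,"grip":8.5},{"x":5,"y":-3.2,"z":-0.5,"rx":0,"ry":0,"rz":-0.08,"grip":8.5},{"x":8,"y":-5.2,"z":-0.5,"rx":0,"ry":0,"rz":-0.1,"grip":8.5},{"x":11,"y":-7.2,"z":-0.5,"rx":0,"ry":0,"rz":-0.12,"grip":8.5},{"x":14,"y":-9.2,"z":-0.5,"rx":0,"ry":0,"rz":-0.12,"grip":8.5}]'
python3 -m creep '[{"x":2.5,"y":-2.2,"z":0,"rx":0,"ry":0,"rz":0,"grip":8.5},{"x":5,"y":-4.3,"z":0,"rx":0,"ry":0,"rz":0,"grip":8.5},{"x":7.5,"y":-6.4,"z":0,"rx":0,"ry":0,"rz":0,"grip":8.5},{"x":10,"y":-8.5,"z":0,"rx":0,"ry":0,"rz":0,"grip":8.5},{"x":12,"y":-10.3,"z":0,"rx":0,"ry":0,"rz":0,"grip":8.5}]'
python3 - <<'E'
from rig import manip
from h import *
np.set_printoptions(precision=4,suppress=True)
s=manip.get_state();print(s["tool_pos"],s["qpos"],togo(s,[.5987,.279,.30],.85))
E
```

```text
clock: 7.48
tool_pos: [0.5306, 0.009, 0.2977]
eef_rot: [2.864, 1.288, 0.001]
wrist_force: [0.7, -0.6, -0.0]
width: 0.995
finger_force: 0.0
clock: 7.9
tool_pos: [0.5328, 0.168, 0.2975]
eef_rot: [-2.865, -1.289, -0.001]
wrist_force: [0.4, 0.5, -0.1]
width: 0.991
finger_force: 0.0
[0.5328 0.168  0.2975] [ 0.2781  0.2362 -0.7884  1.4841  0.1674  1.4898 -1.235 ] [array([12.68, -2.43, -0.24]), 'yaw', np.float64(0.8456), 'rz', np.float64(-0.0044)]
```

```bash
python3 -m creep '[{"x":3.5,"y":-0.7,"z":0,"rx":0,"ry":0,"rz":0,"grip":8.5},{"x":7,"y":-1.4,"z":0,"rx":0,"ry":0,"rz":0,"grip":8.5},{"x":10,"y":-2,"z":0,"rx":0,"ry":0,"rz":0,"grip":8.5},{"x":12.2,"y":-2.3,"z":0,"rx":0,"ry":0,"rz":0,"grip":8.5},{"x":12.2,"y":-2.3,"z":0,"rx":0,"ry":0,"rz":0,"grip":8.5}]'
python3 -m creep '[{"x":0,"y":0,"z":0,"rx":0,"ry":0,"rz":0,"grip":8.5},{"x":0,"y":0,"z":0,"rx":0,"ry":0,"rz":0,"grip":8.5}]'
python3 - <<'E'
from rig import manip
from h import *
np.set_printoptions(precision=4,suppress=True)
c=manip.camera_model("wrist");g=manip.get_image("wrist")[:,:,::-1];s=manip.get_state()
np.savez("w6.npz",pose=c["pose"],mtx=c["mtx"]);cv2.imwrite("pics/w6.png",g)
print(s["tool_pos"],s["qpos"]);p=proj(c,[.5975,.278,.15]);print(p)
h=cv2.cvtColor(g,cv2.COLOR_BGR2HSV).astype(int);r=60;u,v=p.astype(int);y0,x0=max(v-r,0),u-r
w=h[y0:v+r,x0:u+r];m=(w[:,:,1]>70)&(w[:,:,2]>140)&(w[:,:,0]<22)
for b in blobs(m,100):
    q=b[0]+[x0,y0];print(q,b[1],plane(c,q,.156),plane(c,q,.145))
print(h[v-40:v+41:8,u],h[v,u-40:u+41:8])
E
```

```text
clock: 8.32
tool_pos: [0.597, 0.2761, 0.2958]
eef_rot: [-2.861, -1.292, 0.002]
wrist_force: [-0.5, 0.4, -0.3]
width: 0.992
finger_force: 0.0
clock: 8.48
tool_pos: [0.597, 0.2714, 0.2971]
eef_rot: [2.866, 1.287, -0.0]
wrist_force: [-0.4, -0.1, 0.6]
width: 0.992
finger_force: 0.0
[0.5971 0.2709 0.2973] [ 0.0208  0.4799 -0.7791  1.2108  0.3312  1.5757 -1.4243]
[316.7794 178.7747]
[289.7 186.3] [0, 0, 105, 120, 4699] [0.5719 0.292  0.156 ] [0.5689 0.2904 0.145 ]
[361.2 138.6] [66, 0, 54, 62, 1335] [0.6592 0.2804 0.156 ] [0.6595 0.2784 0.145 ]
[316.8 177.2] [48, 43, 27, 32, 630] [0.5998 0.2804 0.156 ] [0.5978 0.2783 0.145 ]
[363.  200.9] [85, 49, 35, 71, 1302] [0.6193 0.2281 0.156 ] [0.618  0.2241 0.145 ]
[268.3 225.1] [0, 83, 38, 37, 714] [0.5236 0.2754 0.156 ] [0.5188 0.2732 0.145 ]
[[ 20  28 215]
 [ 18  28 226]
 [ 14  29 230]
 [ 14 159 184]
 [ 21 109 252]
 [ 17 124 242]
 [ 21 107 252]
 [ 87  13 192]
 [ 39  12 152]
 [ 13 164 143]
 [ 14 165 205]] [[ 13 163 197]
 [ 30  10 159]
 [ 47  13 182]
 [ 22  24 206]
 [ 20 108 251]
 [ 17 124 242]
 [ 20 110 250]
 [ 19  27 211]
 [ 21  25 196]
 [ 60   7 180]
 [ 15  68 142]]
```

```bash
python3 - <<'E'
from rig import manip
from h import *
np.set_printoptions(precision=4,suppress=True)
f=np.load("w6.npz");c={"pose":f["pose"],"mtx":f["mtx"]};g=cv2.imread("pics/w6.png")
h=cv2.cvtColor(g,cv2.COLOR_BGR2HSV).astype(int);m=(h[:,:,1]>70)&(h[:,:,2]>225)&(h[:,:,0]<25)
o=np.zeros_like(m);o[155:200,296:338]=m[155:200,296:338]
for b in blobs(o,100):print(b,plane(c,b[0],.156))
b=max(blobs(o,100),key=lambda b:b[1][4]);P=plane(c,b[0],.156);s=manip.get_state();print(s["tool_pos"],togo(s,[P[0],P[1],.20]))
# glass outline top-cam check: bell centre at shelf
E
```

```text
(array([316.7, 179.6]), [305, 168, 25, 24, 468]) [0.598  0.2785 0.156 ]
[0.5971 0.2709 0.2973] [array([ 0.63, -0.46,  9.73]), 'yaw', np.float64(0.8433)]
```

```bash
python3 -m creep '[{"x":0.63,"y":-0.46,"z":0,"rx":0,"ry":0,"rz":0,"grip":6},{"x":0.63,"y":-0.46,"z":3,"rx":0,"ry":0,"rz":0,"grip":6},{"x":0.63,"y":-0.46,"z":6,"rx":0,"ry":0,"rz":0,"grip":6},{"x":0.63,"y":-0.46,"z":9,"rx":0,"ry":0,"rz":0,"grip":6},{"x":0.63,"y":-0.46,"z":11,"rx":0,"ry":0,"rz":0,"grip":6}]'
python3 -m creep '[{"x":0,"y":0,"z":0,"rx":0,"ry":0,"rz":0,"grip":6},{"x":0,"y":0,"z":0,"rx":0,"ry":0,"rz":0,"grip":6},{"x":0,"y":0,"z":0,"rx":0,"ry":0,"rz":0,"grip":6}]'
python3 - <<'E'
from rig import manip
from h import *
np.set_printoptions(precision=4,suppress=True)
s=manip.get_state();print(s["tool_pos"],Ro.from_rotvec(s["eef_rot"]).as_matrix()[:,2],togo(s,[.598,.2785,.140]))
E
```

```text
clock: 8.95
tool_pos: [0.5973, 0.2784, 0.1844]
eef_rot: [2.866, 1.285, -0.003]
wrist_force: [-0.2, -0.8, -1.4]
width: 0.704
finger_force: 0.0
clock: 9.2
tool_pos: [0.5986, 0.2799, 0.1889]
eef_rot: [2.866, 1.286, 0.004]
wrist_force: [0.4, 0.9, 0.9]
width: 0.702
finger_force: 0.0
[0.5986 0.2799 0.1889] [ 0.0023  0.0009 -1.    ] [array([-0.15,  0.04,  4.89]), 'yaw', np.float64(0.8438)]
```

```bash
python3 -m creep '[{"x":-0.1,"y":0,"z":1,"rx":0,"ry":0,"rz":0,"grip":6},{"x":-0.1,"y":0,"z":2,"rx":0,"ry":0,"rz":0,"grip":6},{"x":-0.1,"y":0,"z":3,"rx":0,"ry":0,"rz":0,"grip":6},{"x":-0.1,"y":0,"z":3.6,"rx":0,"ry":0,"rz":0,"grip":6},{"x":-0.1,"y":0,"z":3.6,"rx":0,"ry":0,"rz":0,"grip":6}]'
python3 -m creep '[{"x":0,"y":0,"z":0.4,"rx":0,"ry":0,"rz":0,"grip":6},{"x":0,"y":0,"z":0.8,"rx":0,"ry":0,"rz":0,"grip":6},{"x":0,"y":0,"z":1,"rx":0,"ry":0,"rz":0,"grip":6},{"x":0,"y":0,"z":1,"rx":0,"ry":0,"rz":0,"grip":6},{"x":0,"y":0,"z":1,"rx":0,"ry":0,"rz":0,"grip":6}]'
python3 - <<'E'
from rig import manip
from h import *
np.set_printoptions(precision=4,suppress=True)
s=manip.get_state();print(s["tool_pos"],s["wrist_force"],Ro.from_rotvec(s["eef_rot"]).as_matrix()[:,2],togo(s,[.598,.2785,.140]))
c=manip.camera_model("wrist");g=manip.get_image("wrist")[:,:,::-1];cv2.imwrite("pics/w7.png",g)
E
```

```text
clock: 9.62
tool_pos: [0.5965, 0.2782, 0.1487]
eef_rot: [2.866, 1.287, -0.004]
wrist_force: [0.0, -0.2, -0.5]
width: 0.701
finger_force: 0.0
clock: 10.03
tool_pos: [0.5973, 0.2789, 0.1408]
eef_rot: [2.866, 1.287, 0.0]
wrist_force: [0.1, -0.3, 0.6]
width: 0.702
finger_force: 0.0
[0.5973 0.2789 0.1408] [ 0.0794 -0.3333  0.5628] [ 0.0001 -0.0001 -1.    ] [array([0.02, 0.08, 0.08]), 'yaw', np.float64(0.8444)]
```

```bash
python3 -m creep '[{"x":0,"y":0.06,"z":0,"rx":0,"ry":0,"rz":0,"grip":4},{"x":0,"y":0.06,"z":0,"rx":0,"ry":0,"rz":0,"grip":3.2},{"x":0,"y":0.06,"z":0,"rx":0,"ry":0,"rz":0,"grip":2},{"x":0,"y":0.06,"z":0,"rx":0,"ry":0,"rz":0,"grip":1},{"x":0,"y":0.06,"z":0,"rx":0,"ry":0,"rz":0,"grip":1}]'
python3 -m creep '[{"x":0,"y":0,"z":0,"rx":0,"ry":0,"rz":0,"grip":1},{"x":0,"y":0,"z":0,"rx":0,"ry":0,"rz":0,"grip":1},{"x":0,"y":0,"z":0,"rx":0,"ry":0,"rz":0,"grip":1}]'
python3 - <<'E'
from rig import manip
from h import *
np.set_printoptions(precision=4,suppress=True)
s=manip.get_state();print(s["tool_pos"],s["wrist_force"],s["ft_torque"],Ro.from_rotvec(s["eef_rot"]).as_matrix()[:,2],s["qpos"])
E
```

```text
clock: 10.5
tool_pos: [0.5976, 0.2788, 0.1413]
eef_rot: [-2.865, -1.287, -0.001]
wrist_force: [-1.6, 0.2, 4.6]
width: 0.273
finger_force: 58.7
clock: 10.75
tool_pos: [0.5977, 0.2788, 0.1413]
eef_rot: [-2.866, -1.288, -0.001]
wrist_force: [-3.6, -0.0, 6.3]
width: 0.273
finger_force: 58.8
[0.5977 0.2788 0.1413] [-3.6161 -0.0093  6.3221] [-0.105   0.4974 -0.0127] [ 0.0004  0.0003 -1.    ] [ 0.0224  0.5685 -0.7515  1.4295  0.3919  1.2961 -1.4823]
```

```bash
python3 -m creep '[{"x":0,"y":0,"z":-0.3,"rx":0,"ry":0,"rz":0,"grip":1},{"x":0,"y":0,"z":-0.7,"rx":0,"ry":0,"rz":0,"grip":1},{"x":0,"y":0,"z":-1.2,"rx":0,"ry":0,"rz":0,"grip":1},{"x":0,"y":0,"z":-2,"rx":0,"ry":0,"rz":0,"grip":1},{"x":0,"y":0,"z":-2,"rx":0,"ry":0,"rz":0,"grip":1}]'
python3 - <<'E'
from rig import manip
from h import *
np.set_printoptions(precision=4,suppress=True)
s=manip.get_state();print(s["tool_pos"],s["wrist_force"],s["ft_torque"],s["finger_force"],s["width"])
S,T=manip.camera_model("side"),manip.camera_model("top")
w=manip.get_image("wrist")[:,:,::-1];i=manip.get_image("side")[:,:,::-1];t=manip.get_image("top")[:,:,::-1]
for n,k in(("w8",w),("s8",i),("t8",t)):cv2.imwrite(f"pics/{n}.png",k)
u,v=proj(S,[.598,.2785,.10]).astype(int);print(u,v)
a=cv2.resize(w[150:350,210:430],(440,400));b=cv2.resize(i[v-50:v+50,u-45:u+45],(360,400),interpolation=2)
cv2.imwrite("pics/m8.png",cv2.hconcat([a,b]))
E
```

```text
clock: 11.17
tool_pos: [0.5984, 0.2788, 0.1626]
eef_rot: [2.866, 1.287, 0.003]
wrist_force: [0.3, 0.5, -3.1]
width: 0.275
finger_force: 59.1
[0.5984 0.2788 0.1626] [ 0.3249  0.5198 -3.148 ] [0.0294 0.0086 0.0146] 59.11731226136908 0.2749688902113507
285 215
```

View pics/m8.png

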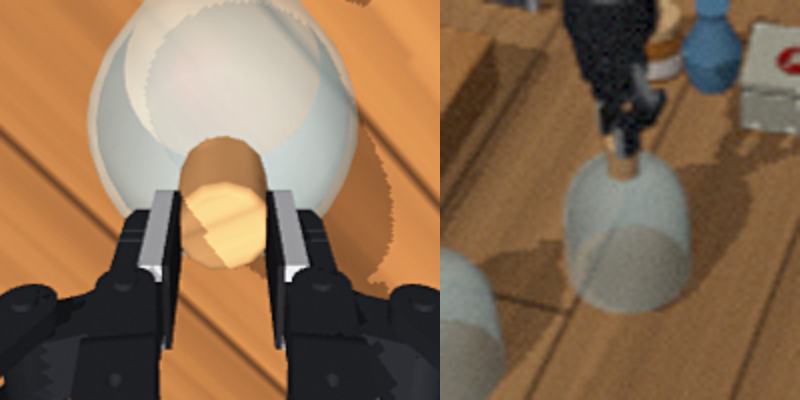

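The cloche is up. In the left crop (wrist) the pad tips, at row 190, reach only just below the knob's top edge at row 185. The hold is just the top 2–3 mm of the knob, since the tips sit about 13 mm *above* the TCP. I'll set it back down where it stood and regrip about 26 mm lower. That was my last allowed picture, so from here I check by numbers.

```bash
python3 -m creep '[{"x":0,"y":0,"z":0.6,"rx":0,"ry":0,"rz":0,"grip":1},{"x":0,"y":0,"z":1.2,"rx":0,"ry":0,"rz":0,"grip":1},{"x":0,"y":0,"z":1.6,"rx":0,"ry":0,"rz":0,"grip":1},{"x":0,"y":0,"z":1.9,"rx":0,"ry":0,"rz":0,"grip":1},{"x":0,"y":0,"z":2,"rx":0,"ry":0,"rz":0,"grip":1}]'
python3 -m creep '[{"x":0,"y":0,"z":0,"rx":0,"ry":0,"rz":0,"grip":1},{"x":0,"y":0,"z":0,"rx":0,"ry":0,"rz":0,"grip":6},{"x":0,"y":0,"z":0,"rx":0,"ry":0,"rz":0,"grip":6},{"x":0,"y":0,"z":0,"rx":0,"ry":0,"rz":0,"grip":6},{"x":0,"y":0,"z":0,"rx":0,"ry":0,"rz":0,"grip":6}]'
python3 - <<'E'
from rig import manip
from h import *
np.set_printoptions(precision=4,suppress=True)
s=manip.get_state();c=manip.camera_model("wrist");g=manip.get_image("wrist")[:,:,::-1]
print(s["tool_pos"],s["wrist_force"])
h=cv2.cvtColor(g,cv2.COLOR_BGR2HSV).astype(int);m=(h[:,:,1]>70)&(h[:,:,2]>120)&(h[:,:,0]<25)
p=proj(c,[.598,.2785,.156]);u,v=p.astype(int);print(p)
o=np.zeros_like(m);o[v-35:v+30,u-26:u+27]=m[v-35:v+30,u-26:u+27]
b=max(blobs(o,100),key=lambda b:b[1][4]);print(b)
x0,y0,w,hh,_=b[1]
# lowest edge = rear of top face; width = 28mm; top-face centre = rear edge - 14mm along tool -x
R=Ro.from_rotvec(s["eef_rot"]);rear=plane(c,(x0+w/2-.5,y0+hh-.5),.156);P=rear+R.apply([.014,0,0]);print(rear,P,togo(s,[P[0],P[1],.115]))
cv2.imwrite("pics/w9.png",g)
E
```

```text
clock: 11.73
tool_pos: [0.5976, 0.2788, 0.1415]
eef_rot: [-2.866, -1.287, -0.001]
wrist_force: [-3.6, -2.9, 11.1]
width: 0.27
finger_force: 61.3
clock: 12.15
tool_pos: [0.5978, 0.2785, 0.1407]
eef_rot: [2.866, 1.287, 0.0]
wrist_force: [0.3, 1.2, 0.2]
width: 0.702
finger_force: 0.0
[0.5978 0.2785 0.1407] [0.2685 1.1595 0.2391]
[320.6564 264.7371]
(array([319.5, 263. ]), [294, 229, 53, 65, 3006])
[0.5854 0.2649 0.156 ] [0.5947 0.2754 0.156 ] [array([-0.43, -0.02,  2.57]), 'yaw', np.float64(0.8443)]
```

```bash
python3 -m creep '[{"x":0,"y":0,"z":0.6,"rx":0,"ry":0,"rz":0,"grip":6},{"x":0,"y":0,"z":1.2,"rx":0,"ry":0,"rz":0,"grip":6},{"x":0,"y":0,"z":1.7,"rx":0,"ry":0,"rz":0,"grip":6},{"x":0,"y":0,"z":1.9,"rx":0,"ry":0,"rz":0,"grip":6},{"x":0,"y":0,"z":1.9,"rx":0,"ry":0,"rz":0,"grip":6}]'
python3 -m creep '[{"x":0,"y":0,"z":0.3,"rx":0,"ry":0,"rz":0,"grip":6},{"x":0,"y":0,"z":0.6,"rx":0,"ry":0,"rz":0,"grip":6},{"x":0,"y":0,"z":0.6,"rx":0,"ry":0,"rz":0,"grip":4.5},{"x":0,"y":0,"z":0.6,"rx":0,"ry":0,"rz":0,"grip":4},{"x":0,"y":0,"z":0.6,"rx":0,"ry":0,"rz":0,"grip":3.5}]'
python3 -m creep '[{"x":0,"y":0,"z":0,"rx":0,"ry":0,"rz":0,"grip":3},{"x":0,"y":0,"z":0,"rx":0,"ry":0,"rz":0,"grip":2},{"x":0,"y":0,"z":0,"rx":0,"ry":0,"rz":0,"grip":1},{"x":0,"y":0,"z":0,"rx":0,"ry":0,"rz":0,"grip":1},{"x":0,"y":0,"z":0,"rx":0,"ry":0,"rz":0,"grip":1}]'
python3 - <<'E'
from rig import manip
from h import *
np.set_printoptions(precision=4,suppress=True)
s=manip.get_state();print(s["tool_pos"],s["wrist_force"],s["ft_torque"],Ro.from_rotvec(s["eef_rot"]).as_matrix()[:,2],s["qpos"])
E
```

```text
clock: 12.62
tool_pos: [0.5973, 0.2782, 0.1207]
eef_rot: [2.866, 1.287, -0.002]
wrist_force: [-0.6, 0.3, -0.1]
width: 0.702
finger_force: 0.0
clock: 13.03
tool_pos: [0.5978, 0.2785, 0.1159]
eef_rot: [2.866, 1.287, 0.0]
wrist_force: [-0.2, 0.4, 0.1]
width: 0.409
finger_force: 0.0
clock: 13.45
tool_pos: [0.5977, 0.2788, 0.1161]
eef_rot: [-2.866, -1.287, -0.001]
wrist_force: [-1.9, 0.6, 2.6]
width: 0.307
finger_force: 59.5
[0.5977 0.2788 0.1161] [-1.8674  0.6379  2.5516] [0.0741 0.3755 0.008 ] [ 0.0003  0.0003 -1.    ] [ 0.0188  0.5895 -0.7428  1.4555  0.4068  1.254  -1.4926]
```

```bash
python3 -m creep '[{"x":0,"y":0,"z":-0.3,"rx":0,"ry":0,"rz":0,"grip":1},{"x":0,"y":0,"z":-1,"rx":0,"ry":0,"rz":0,"grip":1},{"x":0,"y":0,"z":-2.5,"rx":0,"ry":0,"rz":0,"grip":1},{"x":0,"y":0,"z":-4.5,"rx":0,"ry":0,"rz":0,"grip":1},{"x":0,"y":0,"z":-7,"rx":0,"ry":0,"rz":0,"grip":1}]'
python3 -m creep '[{"x":0,"y":0,"z":-2.5,"rx":0,"ry":0,"rz":0,"grip":1},{"x":0,"y":0,"z":-5,"rx":0,"ry":0,"rz":0,"grip":1},{"x":0,"y":0,"z":-7,"rx":0,"ry":0,"rz":0,"grip":1},{"x":0,"y":0,"z":-8.2,"rx":0,"ry":0,"rz":0,"grip":1},{"x":0,"y":0,"z":-8.8,"rx":0,"ry":0,"rz":0,"grip":1}]'
python3 - <<'E'
from rig import manip
from h import *
np.set_printoptions(precision=4,suppress=True)
s=manip.get_state();print(s["tool_pos"],s["ft_torque"],Ro.from_rotvec(s["eef_rot"]).as_matrix()[:,2],s["qpos"],togo(s,[.566,-.280,s["tool_pos"][2]]))
w=manip.get_image("wrist")[:,:,::-1];cv2.imwrite("pics/w10.png",w);c=manip.camera_model("wrist")
h=cv2.cvtColor(w,cv2.COLOR_BGR2HSV).astype(int)
for v in range(225,275,6):print(v,[tuple(x) for x in h[v,290:352:5]])
E
```

```text
clock: 13.87
tool_pos: [0.597, 0.2775, 0.1851]
eef_rot: [2.866, 1.287, -0.005]
wrist_force: [-0.1, 0.0, -3.2]
width: 0.307
finger_force: 59.4
clock: 14.28
tool_pos: [0.5981, 0.2786, 0.2756]
eef_rot: [2.866, 1.287, 0.003]
wrist_force: [-0.2, -1.0, -4.1]
width: 0.309
finger_force: 59.5
[0.5981 0.2786 0.2756] [ 0.0334 -0.0612  0.009 ] [ 0.0019  0.0007 -1.    ] [ 0.0133  0.4939 -0.7777  1.2395  0.34    1.536  -1.4394] [array([-43.88,  34.72,  -0.04]), 'yaw', np.float64(0.8441)]
225 [(np.int64(19), np.int64(27), np.int64(235)), (np.int64(21), np.int64(28), np.int64(235)), (np.int64(19), np.int64(26), np.int64(236)), (np.int64(18), np.int64(26), np.int64(238)), (np.int64(18), np.int64(27), np.int64(238)), (np.int64(17), np.int64(28), np.int64(237)), (np.int64(19), np.int64(27), np.int64(236)), (np.int64(19), np.int64(26), np.int64(235)), (np.int64(21), np.int64(26), np.int64(234)), (np.int64(20), np.int64(26), np.int64(234)), (np.int64(23), np.int64(27), np.int64(232)), (np.int64(20), np.int64(30), np.int64(231)), (np.int64(22), np.int64(22), np.int64(209))]
231 [(np.int64(20), np.int64(27
[... 4040 characters left out ...]
64(151)), (np.int64(14), np.int64(140), np.int64(124)), (np.int64(165), np.int64(20), np.int64(25))]
273 [(np.int64(165), np.int64(21), np.int64(24)), (np.int64(12), np.int64(125), np.int64(53)), (np.int64(14), np.int64(139), np.int64(174)), (np.int64(15), np.int64(136), np.int64(223)), (np.int64(18), np.int64(118), np.int64(246)), (np.int64(19), np.int64(116), np.int64(248)), (np.int64(20), np.int64(112), np.int64(249)), (np.int64(20), np.int64(112), np.int64(250)), (np.int64(19), np.int64(115), np.int64(248)), (np.int64(16), np.int64(125), np.int64(240)), (np.int64(14), np.int64(143), np.int64(150)), (np.int64(14), np.int64(142), np.int64(115)), (np.int64(150), np.int64(13), np.int64(19))]
```

```bash
python3 -m creep '[{"x":-0.4,"y":0.3,"z":0,"rx":0,"ry":0,"rz":0,"grip":1},{"x":-1.4,"y":1.1,"z":0,"rx":0,"ry":0,"rz":0,"grip":1},{"x":-3,"y":2.4,"z":0,"rx":0,"ry":0,"rz":0,"grip":1},{"x":-5,"y":4,"z":0,"rx":0,"ry":0,"rz":0,"grip":1},{"x":-7.2,"y":5.7,"z":0,"rx":0,"ry":0,"rz":0,"grip":1}]'
python3 -m creep '[{"x":-2.3,"y":1.8,"z":0,"rx":0,"ry":0,"rz":0,"grip":1},{"x":-4.6,"y":3.6,"z":0,"rx":0,"ry":0,"rz":0,"grip":1},{"x":-6.9,"y":5.4,"z":0,"rx":0,"ry":0,"rz":0,"grip":1},{"x":-9.2,"y":7.3,"z":0,"rx":0,"ry":0,"rz":0,"grip":1},{"x":-11.5,"y":9.1,"z":0,"rx":0,"ry":0,"rz":0,"grip":1}]'
python3 - <<'E'
from rig import manip
from h import *
np.set_printoptions(precision=4,suppress=True)
s=manip.get_state();print(s["tool_pos"],s["width"],Ro.from_rotvec(s["eef_rot"]).as_matrix()[:,2],s["qpos"],togo(s,[.566,-.280,.2745]))
E
```

```text
clock: 14.75
tool_pos: [0.5915, 0.1858, 0.2716]
eef_rot: [-2.864, -1.289, 0.004]
wrist_force: [-0.6, -0.4, -3.5]
width: 0.307
finger_force: 59.5
clock: 15.17
tool_pos: [0.5831, 0.038, 0.272]
eef_rot: [-2.866, -1.286, 0.004]
wrist_force: [0.3, -0.2, -3.2]
width: 0.304
finger_force: 59.4
[0.5831 0.038  0.272 ] 0.30387942421131836 [-0.0025 -0.0005 -1.    ] [ 0.4521  0.3041 -0.7413  1.46    0.2047  1.4591 -1.0168] [array([-24.89,  19.86,  -0.23]), 'yaw', np.float64(0.8436)]
```

```bash
python3 -m creep '[{"x":-2.4,"y":1.9,"z":0,"rx":0,"ry":0,"rz":0,"grip":1},{"x":-4.8,"y":3.8,"z":0,"rx":0,"ry":0,"rz":0,"grip":1},{"x":-7.2,"y":5.7,"z":0,"rx":0,"ry":0,"rz":0,"grip":1},{"x":-9.6,"y":7.6,"z":0,"rx":0,"ry":0,"rz":0,"grip":1},{"x":-12,"y":9.5,"z":0,"rx":0,"ry":0,"rz":0,"grip":1}]'
python3 -m creep '[{"x":-2.4,"y":1.9,"z":0,"rx":0,"ry":0,"rz":0,"grip":1},{"x":-4.8,"y":3.8,"z":0,"rx":0,"ry":0,"rz":0,"grip":1},{"x":-7,"y":5.5,"z":0,"rx":0,"ry":0,"rz":0,"grip":1},{"x":-9,"y":7.1,"z":0,"rx":0,"ry":0,"rz":0,"grip":1},{"x":-10.5,"y":8.3,"z":0,"rx":0,"ry":0,"rz":0,"grip":1}]'
python3 -m creep '[{"x":-1,"y":0.8,"z":0,"rx":0,"ry":0,"rz":0,"grip":1},{"x":-1.5,"y":1.3,"z":0,"rx":0,"ry":0,"rz":0,"grip":1},{"x":-1.7,"y":1.5,"z":0,"rx":0,"ry":0,"rz":0,"grip":1},{"x":-1.7,"y":1.5,"z":0,"rx":0,"ry":0,"rz":0,"grip":1}]'
python3 - <<'E'
from rig import manip
from h import *
np.set_printoptions(precision=4,suppress=True)
w=manip.get_image("wrist")[:,:,::-1];cv2.imwrite("pics/w11.png",w)
for n in("top","side"):cv2.imwrite(f"pics/{n}11.png",manip.get_image(n)[:,:,::-1])
s=manip.get_state();print(s["tool_pos"],s["width"],Ro.from_rotvec(s["eef_rot"]).as_matrix()[:,2],s["qpos"],togo(s,[.566,-.280,.2745]))
c=manip.camera_model("wrist");R=Ro.from_rotvec(s["eef_rot"]);q=lambda *p:proj(c,s["tool_pos"]+R.apply(p))
print("pred knob bottom front",q(.014,0,-.004),"knob top front",q(.014,0,-.040))
h=cv2.cvtColor(w,cv2.COLOR_BGR2HSV).astype(int)
for u in(318,322,326):print(u,[(v,h[v,u,1],h[v,u,2]) for v in range(228,284,2)])
v=262;print([(u,h[v,u,1],h[v,u,2]) for u in range(292,352,2)])
E
```

```text
clock: 15.58
tool_pos: [0.5741, -0.1145, 0.272]
eef_rot: [-2.865, -1.286, 0.004]
wrist_force: [1.3, -0.3, -3.7]
width: 0.311
finger_force: 59.4
clock: 16.0
tool_pos: [0.566, -0.2494, 0.2717]
eef_rot: [-2.866, -1.283, 0.004]
wrist_force: [0.3, -0.4, -4.1]
width: 0.308
finger_force: 59.4
clock: 16.33
tool_pos: [0.5677, -0.2682, 0.2732]
eef_rot: [-2.865, -1.287, 0.0]
wrist_force: [-0.4, 0.8, -4.1]
width: 0.31
finger_force: 59.4
[ 0.5681 -0.267   0.2739] 0.3046077626633856 [ 0.0002  0.0004 -1.    ] [ 0.8034  0.3752 -0.5881  1.3446  0.2051  1.4822 -0.4946] [array([-1.11,  0.71, -0.06]), 'yaw', np.float64(0.8465)]
pred knob bottom front [320.3952 232.4629] knob top front [320.2822 267.2695]
318 [(228, np.int64(19), np.int64(206)), (230, np.int64(19), np.int64(206)), (232, np.int64(19), np.int64(205)), (234, np.int64(21), np.int64(208)), (236, np.int64(22), np.int64(208)), (238, np.int64(148), np.int64(181)), (240, np.int64(142), np.int64(182)), (242, np.int64(140), np.int64(179)), (244, np.int64(139), np.int64(178)), (246, np.int64(139), np.int64(178)), (248, np.int64(139), np.int64(180)),
[... 3100 characters left out ...]
)), (314, np.int64(141), np.int64(183)), (316, np.int64(137), np.int64(180)), (318, np.int64(141), np.int64(179)), (320, np.int64(141), np.int64(175)), (322, np.int64(143), np.int64(176)), (324, np.int64(139), np.int64(176)), (326, np.int64(139), np.int64(174)), (328, np.int64(142), np.int64(172)), (330, np.int64(143), np.int64(173)), (332, np.int64(142), np.int64(172)), (334, np.int64(142), np.int64(171)), (336, np.int64(140), np.int64(169)), (338, np.int64(140), np.int64(160)), (340, np.int64(143), np.int64(144)), (342, np.int64(142), np.int64(124)), (344, np.int64(141), np.int64(127)), (346, np.int64(58), np.int64(31)), (348, np.int64(13), np.int64(19)), (350, np.int64(21), np.int64(24))]
```

```bash
python3 -m creep '[{"x":-0.4,"y":0.3,"z":0,"rx":0,"ry":0,"rz":0,"grip":1},{"x":-0.9,"y":0.6,"z":0,"rx":0,"ry":0,"rz":0,"grip":1},{"x":-0.9,"y":0.6,"z":0,"rx":0,"ry":0,"rz":0,"grip":1},{"x":-0.9,"y":0.6,"z":0,"rx":0,"ry":0,"rz":0,"grip":1},{"x":-0.9,"y":0.6,"z":0,"rx":0,"ry":0,"rz":0,"grip":1}]'
python3 - <<'E'
from rig import manip
from h import *
np.set_printoptions(precision=4,suppress=True,linewidth=160)
s=manip.get_state();c=manip.camera_model("wrist")
w=manip.get_image("wrist")[:,:,::-1];cv2.imwrite("pics/w12.png",w);np.savez("w12.npz",pose=c["pose"],mtx=c["mtx"],tp=s["tool_pos"],er=s["eef_rot"])
print(s["tool_pos"],Ro.from_rotvec(s["eef_rot"]).as_matrix()[:,2],togo(s,[.566,-.280,.2745]))
R=Ro.from_rotvec(s["eef_rot"]);q=lambda *p:proj(c,s["tool_pos"]+R.apply(p))
F,Lf,Rt=q(.055,0,.116),q(0.02,-.0512,.116),q(0.02,.0512,.116);print("front",F,"L",Lf,"R",Rt)
g=cv2.GaussianBlur(w,(3,3),0).astype(float)
def prof(a):d=np.abs(np.diff(a,axis=0)).sum(1);return [(int(i),int(d[i])) for i in np.argsort(d)[::-1][:8]]
f=int(F[1]);u=int(F[0])
for uu in(u-20,u,u+20):print("col",uu,[(i+max(f-30,0),d) for i,d in prof(g[max(f-30,0):f+30,uu])])
for P in(Lf,Rt):
    x,y=P.astype(int);print("row",y,[(i+x-25,d) for i,d in prof(g[y,x-25:x+25])])
E
```

```text
clock: 16.9
tool_pos: [0.5661, -0.2794, 0.2738]
eef_rot: [-2.866, -1.287, -0.0]
wrist_force: [0.7, -0.1, -3.8]
width: 0.305
finger_force: 59.5
[ 0.5661 -0.2794  0.2738] [ 0.0001  0.0001 -1.    ] [array([-0.05,  0.03, -0.07]), 'yaw', np.float64(0.8442)]
front [320.5931 134.3657] L [266.4428 172.0946] R [374.7437 172.0995]
col 300 [(119, 159), (114, 109), (140, 109), (113, 101), (118, 90), (139, 75), (120, 71), (141, 45)]
col 320 [(147, 147), (114, 140), (109, 113), (115, 97), (146, 95), (137, 92), (110, 83), (136, 78)]
col 340 [(118, 133), (113, 120), (119, 98), (112, 94), (140, 78), (139, 72), (117, 59), (114, 48)]
row 172 [(np.int64(264), 90), (np.int64(265), 85), (np.int64(268), 53), (np.int64(273), 46), (np.int64(263), 41), (np.int64(245), 36), (np.int64(266), 35), (np.int64(269), 34)]
row 172 [(np.int64(376), 68), (np.int64(395), 62), (np.int64(396), 62), (np.int64(382), 60), (np.int64(372), 51), (np.int64(397), 50), (np.int64(367), 47), (np.int64(377), 47)]
```

```bash
python3 -m creep '[{"x":0.15,"y":0.03,"z":0.8,"rx":0,"ry":0,"rz":0,"grip":1},{"x":0.15,"y":0.03,"z":2.4,"rx":0,"ry":0,"rz":0,"grip":1},{"x":0.15,"y":0.03,"z":4,"rx":0,"ry":0,"rz":0,"grip":1},{"x":0.15,"y":0.03,"z":5.2,"rx":0,"ry":0,"rz":0,"grip":1},{"x":0.15,"y":0.03,"z":6,"rx":0,"ry":0,"rz":0,"grip":1}]'
python3 -m creep '[{"x":0,"y":0,"z":0.8,"rx":0,"ry":0,"rz":0,"grip":1},{"x":0,"y":0,"z":1.8,"rx":0,"ry":0,"rz":0,"grip":1},{"x":0,"y":0,"z":2.5,"rx":0,"ry":0,"rz":0,"grip":1},{"x":0,"y":0,"z":3,"rx":0,"ry":0,"rz":0,"grip":1},{"x":0,"y":0,"z":3,"rx":0,"ry":0,"rz":0,"grip":1}]'
python3 -m creep '[{"x":0,"y":0,"z":0,"rx":0,"ry":0,"rz":0,"grip":1},{"x":0,"y":0,"z":0,"rx":0,"ry":0,"rz":0,"grip":1},{"x":0,"y":0,"z":0,"rx":0,"ry":0,"rz":0,"grip":1}]'
cat > chk.py <<'E'
from rig import manip
from h import *
np.set_printoptions(precision=4,suppress=True,linewidth=160)
s=manip.get_state();c=manip.camera_model("wrist")
w=manip.get_image("wrist")[:,:,::-1]
zr=s["tool_pos"][2]-.116
print(s["tool_pos"],"rim z",zr,Ro.from_rotvec(s["eef_rot"]).as_matrix()[:,2],togo(s,[.566,-.280,.164]))
R=Ro.from_rotvec(s["eef_rot"]);q=lambda *p:proj(c,s["tool_pos"]+R.apply(p))
print("rim front",q(.055,0,.116),"L",q(.02,-.0512,.116),"R",q(.02,.0512,.116),"seat ring inner/outer front",[proj(c,np.r_[.566,-.280,.032]+R.apply([r,0,0])) for r in(.066,.072)])
g=cv2.GaussianBlur(w,(3,3),0).astype(float)
def prof(a,o):
    d=np.abs(np.diff(a,axis=0)).sum(1);return [(int(i)+o,int(d[i])) for i in sorted(np.argsort(d)[::-1][:9])]
f,u=int(q(.055,0,.116)[1]),int(q(.055,0,.116)[0])
for uu in(u-15,u,u+15):print("col",uu,prof(g[max(f-40,0):f+20,uu],max(f-40,0)))
for x,y in(q(.02,-.0512,.116).astype(int),q(.02,.0512,.116).astype(int)):print("row",y,prof(g[y,x-35:x+35],x-35))
# ring inner points
h=cv2.cvtColor(w,cv2.COLOR_BGR2HSV).astype(int)
m=(h[:,:,1]>110)&(h[:,:,2]>150)&(h[:,:,0]<25);ys,xs=np.nonzero(m);P=np.array([plane(c,(x,y),.032) for x,y in zip(xs,ys)])
dd=P[:,:2]-[.566,-.280];k=(np.hypot(*dd.T)>.062)&(np.hypot(*dd.T)<.077)&(dd@R.as_matrix()[:2,0]>-.01);P=P[k]
A=np.c_[2*P[:,:2],np.ones(len(P))];a=np.linalg.lstsq(A,(P[:,:2]**2).sum(1),rcond=None)[0];print("seat ring fit",a[:2],np.sqrt(a[2]+a[:2]@a[:2]),len(P))
E
python3 chk.py
```

```text
clock: 17.37
tool_pos: [0.5668, -0.2781, 0.2118]
eef_rot: [-2.864, -1.287, 0.002]
wrist_force: [-0.1, -0.1, -3.4]
width: 0.307
finger_force: 59.4
clock: 17.78
tool_pos: [0.5669, -0.2784, 0.1826]
eef_rot: [-2.865, -1.287, 0.001]
wrist_force: [-0.0, -0.0, -3.7]
width: 0.304
finger_force: 59.4
clock: 18.03
tool_pos: [0.5677, -0.2786, 0.1845]
eef_rot: [2.865, 1.287, 0.001]
wrist_force: [-0.5, -0.0, -4.4]
width: 0.306
finger_force: 59.4
[ 0.5677 -0.2786  0.1845] rim z 0.06850152669814964 [ 0.001  -0.0006 -1.    ] [array([-0.22, -0.04,  2.05]), 'yaw', np.float64(0.8443)]
rim front [320.5866 134.3701] L [266.4336 172.0997] R [374.7397 172.1069] seat ring inner/outer front [array([320.0927, 121.5166]), array([320.0873, 115.3655])]
col 305 [(115, 51), (116, 116), (117, 88), (122, 95), (123, 155), (124, 63), (138, 86), (139, 99), (140, 28)]
col 320 [(113, 80), (114, 126), (115, 53), (119, 51), (120, 138), (121, 99), (136, 87), (137, 94), (138, 29)]
col 335 [(95, 70), (96, 57), (116, 103), (117, 86), (122, 96), (123, 164), (124, 56), (138, 92), (139, 69)]
row 172 [(np.int64(240), 112), (np.int64(241), 95), (np.int64(253), 115), (np.int64(254), 96), (np.int64(258), 65), (np.int64(259), 147), (np.int64(260), 92), (np.int64(264), 96), (np.int64(265), 88)]
row 172 [(np.int64(339), 55), (np.int64(375), 54), (np.int64(376), 72), (np.int64(378), 39), (np.int64(379), 105), (np.int64(380), 82), (np.int64(384), 67), (np.int64(385), 133), (np.int64(386), 70)]
seat ring fit [ 0.5658 -0.2795] 0.06952846971303997 1349
```

```bash
python3 -m creep '[{"x":0,"y":-0.06,"z":0.4,"rx":0,"ry":0,"rz":0,"grip":1},{"x":0,"y":-0.06,"z":1,"rx":0,"ry":0,"rz":0,"grip":1},{"x":0,"y":-0.06,"z":1.5,"rx":0,"ry":0,"rz":0,"grip":1},{"x":0,"y":-0.06,"z":1.9,"rx":0,"ry":0,"rz":0,"grip":1},{"x":0,"y":-0.06,"z":2.05,"rx":0,"ry":0,"rz":0,"grip":1}]'
python3 -m creep '[{"x":0,"y":0,"z":0,"rx":0,"ry":0,"rz":0,"grip":1},{"x":0,"y":0,"z":0,"rx":0,"ry":0,"rz":0,"grip":1},{"x":0,"y":0,"z":0,"rx":0,"ry":0,"rz":0,"grip":1},{"x":0,"y":0,"z":0,"rx":0,"ry":0,"rz":0,"grip":1},{"x":0,"y":0,"z":0,"rx":0,"ry":0,"rz":0,"grip":1}]'
python3 chk.py
```

```text
clock: 18.5
tool_pos: [0.5664, -0.278, 0.1621]
eef_rot: [-2.865, -1.287, 0.001]
wrist_force: [0.8, 0.0, -3.9]
width: 0.305
finger_force: 59.4
clock: 18.92
tool_pos: [0.567, -0.2781, 0.1636]
eef_rot: [2.865, 1.287, 0.0]
wrist_force: [-0.4, 0.7, -3.4]
width: 0.309
finger_force: 59.4
[ 0.567  -0.2781  0.1636] rim z 0.047551786723040626 [ 0.0004 -0.0002 -1.    ] [array([-0.21,  0.05, -0.04]), 'yaw', np.float64(0.8443)]
rim front [320.539  134.3333] L [266.3938 172.0632] R [374.6891 172.0651] seat ring inner/outer front [array([320.9781, 122.9159]), array([320.9785, 116.3292])]
col 305 [(116, 51), (117, 118), (118, 87), (123, 54), (124, 150), (125, 108), (138, 88), (139, 102), (140, 29)]
col 320 [(114, 99), (115, 117), (116, 29), (121, 125), (122, 129), (124, 39), (136, 84), (137, 100), (138, 31)]
col 335 [(94, 57), (116, 69), (117, 118), (118, 59), (123, 78), (124, 162), (125, 70), (138, 95), (139, 73)]
row 172 [(np.int64(238), 107), (np.int64(239), 94), (np.int64(249), 79), (np.int64(250), 118), (np.int64(251), 58), (np.int64(256), 144), (np.int64(257), 117), (np.int64(264), 96), (np.int64(265), 90)]
row 172 [(np.int64(375), 53), (np.int64(376), 69), (np.int64(377), 39), (np.int64(382), 47), (np.int64(383), 104), (np.int64(384), 79), (np.int64(389), 96), (np.int64(390), 120), (np.int64(391), 39)]
seat ring fit [ 0.5657 -0.2796] 0.06959771716649277 1571
```

```bash
python3 -c 'from rig import manip;s=manip.get_state();print(s["tool_pos"],s["joint_vel"].round(3));print(manip.sign_off())'
```

```text
[ 0.56700553 -0.27816784  0.16353802] [-0.     0.002  0.001  0.002  0.001  0.002 -0.   ]
the job is handed in; nothing more can be done
None
```

The dimmer is off at its end stop, and the arm is holding the cloche still over the figurine: level, within about 1 mm of the seat's centre and about 2 cm above the base, handed in at about 19 s; my first grip was too shallow, so I set it back down once where it stood and regripped.

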